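# Dress the cut edge of a hinge plate with a flat file

## Task

Draw the flat file (not the round one) out of its pigeonhole by the blade, lay it down on the rubber mat and let go, then take it by the handle and dress the top edge of the upright plate in the filing jig: three light, level forward strokes away from the handle, each starting on the first third of the blade and running on until at least three quarters of the blade has passed over the edge. Lift the file clear at the end of each stroke and carry it back in the air, so that it never drags the sliding carriage back; when the three strokes are done, lay the file flat on the mat again. Keep your fingers off the plate and leave the other things on the bench where they are.

Things in the scene. Friction and masses are not known exactly. Their poses are not given: they have to be found in the camera images.
- file: Flat file, 200 mm long, 0.18 kg, flat beneath: wooden handle 80 long, 22 wide, 26 high; dark steel blade 120 long, 22 wide, 6 mm thick, undersides level. Origin: on the underside where handle and blade meet; x to the tip (blade 0 to 120, handle -80 to 0), z up; balances 10 mm ahead of it. At the start the handle is in a bay of the rack, the blade sticks out, underside 10 mm above the table.
- file_tip (a point): Middle of the blade's far end, on the underside (120 mm ahead of the file's origin).
- file_butt (a point): Middle of the handle's back end, on the underside (80 mm behind the file's origin).
- round_file: Bystander: a round file, handle as the flat file's but a round blade 10 mm thick and 120 mm long, origin and axes as the flat file's; it sticks out of the other bay of the rack, 80 to 110 mm beside the flat one.
- rack: Fixed low white pigeonhole rack, 190 mm wide (y), 60 high. Origin on the table; the open front faces -x. Two bays, y -90 to -3 and 3 to 90; floor 10 mm up, x -75 to 60; roof x -55 to 60, 52 to 60 mm up; closed back at x 54. The files lie along -x, their origins about 36 mm in front of the rack's, handles out of reach under the roof: draw a file 105 mm forward before lifting it.
- mat: Black rubber mat fixed flat on the table, 270 x 140 mm, 3 mm thick, empty. Origin: centre of its underside; x along its length.
- jig: Filing jig fixed to the table: a plywood base 150 (x) x 120 (y) x 12 mm, guide bars 26 mm high at y +-52 mm, and a steel stop 34 mm high at x 34 mm. Origin: centre of the base's underside; x is the direction of the forward stroke, z up.
- plate: Upright aluminium plate, 64 mm wide (y), 6 thick (x). Origin: middle of its top edge, 78 mm above the table over the jig's middle; x is the forward stroke. Two grey jaws hold it (tops 57 mm above the table; jaws and carriage reach 25 mm before and behind it). It sits on rubber and sinks under load: gives from about 2 N, then 0.8 N per mm, 10 mm at most (about 10 N), then rigid.
- carriage (a joint): Slide of the carriage that holds the plate, 0 to 15 mm: 0 is against the stop at the far end of the stroke (so it starts), growing as it is dragged back against the stroke direction. Only about 1 N of friction holds it; forward strokes push it on to the stop.
- glue: Bystander: upright glue bottle, 52 mm in diameter, 120 mm high, origin under its middle.
- screwdriver: Bystander: screwdriver lying along its x, 180 mm long, about 30 mm high at most.
- tape_roll: Bystander: roll of tape lying flat, 100 mm in diameter, 45 mm high, origin under its middle.
- tape_measure: Bystander: tape measure, 70 x 65 x 34 mm, origin under its middle.
- hinge_box: Bystander: open cardboard box with hinges, 100 (x) x 140 (y) x 50 mm, origin under its middle.
- runner: Bystander: steel drawer runner lying along its y, 200 mm long, 25 mm wide, 14 mm high, origin under its middle.
Mind the look-alikes: they are no part of the job. What is shaped like the jig but blue is not meant. What is shaped like the file but blue is not meant.

How it is judged:
By the outcome, as a careful person would: the job done as asked, in the order asked, and still so for the second after the job is handed in, with the robot touching nothing.
It also fails if it takes over 69 s, if anything falls off the work surface, if the arm or the gripper's body presses on something with over 40 N, if the wrist force passes 120 N, or if a joint passes its speed limit or range.

## Robot

A 6-joint arm with a two-finger parallel gripper is mounted at the origin on the work surface. World frame = base frame: x ahead of the robot, y to its left, z up, the work surface at z = 0. Lengths are in m, angles in rad, forces in N, time in s.
With the tool pointing down it reaches from about 0.35 to 0.775 m from the base axis. Payload 7.3 kg.
Tool frame: the origin (TCP) lies at the very end of the fingers, on their centre line; the grasp point (between the pads) lies grip_point_offset behind it (grip_point_offset is the distance from the TCP to the grasp point, in m); z points along the fingers, y is the direction in which the jaws open and shut (so a half turn about z gives the same grasp; the last joint's range is limited). The gripper opens to 92 mm and grips with 3 to 60 N. Pads are 19 mm wide; open, the fingers measure 130 mm over their backs; the gripper's body (75 mm by 190 mm) begins 47 mm behind the grasp point.
Start: joints at [1.147, 0.342, 1.524, -0, 1.275, -0.146], TCP at [0.144, 0.505, 0.197] pointing down, gripper open.
Joint ranges: [-2.53, 2.53], [-0.77, 2.02], [0.04, 2.7], [-1, 4.14], [0.28, 2.66], [-3.11, 3.11]. Speed limits (rad/s): [2.57, 2.57, 3.14, 3.14, 3.14, 3.14].

## Interface

Orientations are given as [roll, pitch, yaw] about the fixed x, y, z axes, in that order (R = Rz(yaw) Ry(pitch) Rx(roll)).
In Python, from cell import * gives the robot as it stands.
- The arm moves only by the shell command python3 -m inch 'ROWS' [OPENING] [FORCE]. ROWS is JSON, a list that holds one entry, the list of rows, each a list of 4 numbers: the shift along the tool's x, y, z in mm, then the turn about the tool's z in rad. In form: [[[x, y, z, roll], ...]]. A call has 1 to 10 rows; each row shifts and turns the commanded pose from where the row before left it, along the tool's axes as they then stand; what a row does not reach is not made up. A row lasts 1/8 s, in which the tool goes at most 62.5 mm and 10.7 degrees, less where a joint would pass 70% of its speed; a pose out of reach is approached as far as the arm can. A call with a gripper value outside its range is refused whole. OPENING is the closure, from -1 (fully open) to 1 (shut), set as the call begins (- or left out, the last holds). The fingers move at their own pace and stop on an object; FORCE is the grip in N (left out, the last holds). Time passes only in rows, so rows that do not move let the fingers close. It gives the time, the measured TCP pose, the force and the opening at its end, in the units of the state.
- observe(): the state, without advancing time (a new reading comes with each control period).
- read_camera(name): name is "scene" or "top"; returns a dict with "img" (400x640x3 uint8, blue, green, red), "fx", "fy", "cx", "cy" (pixels), "k1" (the pictures are not rectified: a ray, as slopes to the right and down, at radius r is drawn at 1 + k1 r^2 times it, then the intrinsics apply), "eye" and "rotation" of the camera in the world. Camera axes: x right, y down, z forward; pixel columns grow to the right and rows downward; lengths in m; the calibration is good to about 2 mm. A picture is of the moment at which its call begins. There is no depth.
- hand_in(): hands the job in, once; it reports no verdict.
Trained networks look in the newest picture that a camera, given by its name, has taken for a name from the list of things; names that differ only in an ending like _2 or _b are one class to them, and where a whole thing is asked for, a point or a joint stands for the part that bears it (a point fixed in the world has none). Each returns a list of dicts, best first, with "conf" (0 to 1); they miss things now and then, are a little off and sometimes report something else, mostly with a low value. They report only what shows in the picture. A call takes as long as a camera call. They do not tell look-alikes from the thing itself.
- boxes_of(camera, label): "at" ([row, column] in pixels, amid what is visible of it).
- place_of(camera, label): "at" ([row, column] in pixels: a listed point, or the origin of a listed thing).
The state is a dict: "time": time; "qpos": joint angles; "qvel": joint speeds; "joint_efforts": joint torques, N m; "tool_pos": TCP position; "tool_rot": TCP orientation; "contact_force": force on the tool from outside, world axes, zero at the start; "torque": the same for the moment, N m; "opening": finger opening in m.
Only numpy, scipy, OpenCV 4.12 (cv2) and the standard library are available. Lean on these libraries where they do the work, as an engineer would, in place of code of your own. Each camera call takes 0.05 s, during which the arm holds its last target. There are 200 camera calls.

## Working session

There is one attempt and no reset: what is moved stays moved. The work goes in short steps, Python scripts to look and compute and a shell command to move; the robot and the scene stay as the last step left them, time stands still between calls to the robot, and variables do not carry over. Pictures are saved under pics/ and viewed, about 8 in all and at most 12, crops included, and the job is handed in when it is done.

```bash
ls; mkdir -p pics
cat > h.py <<'E'
from cell import *
import numpy as np, cv2
def ray(c,row,col):
    K=np.array([[c["fx"],0,c["cx"]],[0,c["fy"],c["cy"]],[0,0,1.]])
    p=cv2.undistortPoints(np.array([[[col,row]]],float),K,np.array([c["k1"],0,0,0,0.])) if False else None
    d=np.array([(col-c["cx"])/c["fx"],(row-c["cy"])/c["fy"]]); u=d.copy()
    for _ in range(20): u=d/(1+c["k1"]*(u@u))
    return np.array(c["rotation"])@np.array([u[0],u[1],1.])
def at(c,row,col,z):
    r=ray(c,row,col); e=np.array(c["eye"]); return e+r*(z-e[2])/r[2]
def proj(c,P):
    q=np.array(c["rotation"]).T@(np.array(P)-np.array(c["eye"])); u=q[:2]/q[2]; u=u*(1+c["k1"]*(u@u))
    return np.array([u[1]*c["fy"]+c["cy"],u[0]*c["fx"]+c["cx"]])
E
python3 - <<'E'
from h import *
o=observe(); print(o)
Z=dict(file=.01,file_tip=.01,file_butt=.01,round_file=.01,rack=0,mat=0,jig=0,plate=.078,glue=0,tape_roll=0,hinge_box=0,screwdriver=0,tape_measure=0,runner=0)
for n in("top","scene"):
    c=read_camera(n); cv2.imwrite(f"pics/{n}0.png",c["img"]); print(n,c["eye"],c["fx"])
    for k,z in Z.items():
        for d in place_of(n,k)[:3]: print(k,np.round(d["at"]),round(d["conf"],2),np.round(at(c,*d["at"],z)[:2],3))
import cell; print([x for x in dir(cell) if x[0]!='_'])
try: print(grip_point_offset)
except Exception as e: print(e)
E
```

```text
pics
{'time': 0.0, 'qpos': array([ 1.14698345e+00,  3.42734520e-01,  1.52503113e+00,  2.02285384e-05,
        1.27544240e+00, -1.45982578e-01]), 'qvel': array([-8.99589334e-04, -1.29892896e-04,  1.06937639e-05,  4.24877889e-04,
       -1.99763983e-04, -4.97577054e-04]), 'joint_efforts': array([ 3.57842982e-04, -4.31224680e+01, -2.44219244e+01,  7.18487240e-02,
        5.56861516e-02, -1.43246111e-04]), 'tool_pos': array([0.14375785, 0.50444141, 0.19653398]), 'tool_rot': array([-3.13999726e+00, -2.54119898e-04,  2.86375625e+00]), 'contact_force': array([ 0.40859613, -0.76370062,  0.59347495]), 'torque': array([0.01414132, 0.01036962, 0.01515424]), 'opening': 0.09169268343888382}
top [0.38562241 0.07561717 1.26639603] 415.8068771708912Traceback (most recent call last):
  File "<stdin>", line 7, in <module>
  File "h.py", line 10, in at
    r=ray(c,row,col); e=np.array(c["eye"]); return e+r*(z-e[2])/r[2]
                                                                ~^^^
IndexError: invalid index to scalar variable.
```

```bash
cat > h.py <<'E'
from cell import *
import numpy as np, cv2
from scipy.spatial.transform import Rotation as R
def rot(c): return R.from_euler("xyz",c["rotation"]).as_matrix()
def ray(c,row,col):
    d=np.array([(col-c["cx"])/c["fx"],(row-c["cy"])/c["fy"]]); u=d.copy()
    for _ in range(20): u=d/(1+c["k1"]*(u@u))
    return rot(c)@np.array([u[0],u[1],1.])
def at(c,row,col,z):
    r=ray(c,row,col); e=np.array(c["eye"]); return e+r*(z-e[2])/r[2]
def proj(c,P):
    q=rot(c).T@(np.array(P)-np.array(c["eye"])); u=q[:2]/q[2]; u=u*(1+c["k1"]*(u@u))
    return np.array([u[1]*c["fy"]+c["cy"],u[0]*c["fx"]+c["cx"]])
E
python3 - <<'E'
from h import *
Z=dict(file=.01,file_tip=.01,file_butt=.01,round_file=.01,rack=0,mat=0,jig=0,plate=.078,glue=0,tape_roll=0,hinge_box=0,screwdriver=0,tape_measure=0,runner=0)
for n in("top","scene"):
    c=read_camera(n); cv2.imwrite(f"pics/{n}0.png",c["img"]); print(n,c["eye"],c["fx"],c["rotation"])
    for k,z in Z.items():
        for d in place_of(n,k)[:3]: print(k,np.round(d["at"]),round(d["conf"],2),np.round(at(c,*d["at"],z)[:2],3))
import cell; print([x for x in dir(cell) if x[0]!='_'])
print(globals().get('grip_point_offset'))
E
```

```text
top [0.38562241 0.07561717 1.26639603] 415.8068771708912 [-3.04719427 -0.00866382 -1.54501627]
file [187. 207.] 0.82 [0.522 0.375]
file [250. 246.] 0.81 [0.335 0.249]
file [149. 369.] 0.36 [ 0.653 -0.117]
file_tip [180. 248.] 0.72 [0.546 0.251]
file_tip [219. 225.] 0.69 [0.427 0.315]
file_tip [187. 210.] 0.32 [0.522 0.363]
file_butt [276. 261.] 0.81 [0.262 0.201]
round_file [156. 205.] 0.4 [0.618 0.385]
rack [172. 196.] 0.69 [0.569 0.412]
mat [168. 314.] 0.61 [0.592 0.049]
jig [155. 429.] 0.94 [ 0.641 -0.305]
jig [294. 455.] 0.81 [ 0.221 -0.382]
plate [152. 437.] 0.64 [ 0.637 -0.306]
plate [300. 465.] 0.46 [ 0.213 -0.384]
plate [158. 428.] 0.37 [ 0.616 -0.278]
glue [208. 364.] 0.59 [ 0.471 -0.105]
glue [240. 393.] 0.41 [ 0.376 -0.195]
tape_roll [112. 250.] 0.83 [0.762 0.253]
hinge_box [108. 302.] 0.79 [0.78  0.093]
screwdriver [149. 370.] 0.72 [ 0.657 -0.123]
tape_measure [242. 393.] 0.65 [ 0.37  -0.196]
runner [108. 404.] 0.95 [ 0.789 -0.228]
runner [169. 313.] 0.48 [0.59  0.052]
scene [1.38598196 0.25415563 0.80758152] 403.04641858474963 [-2.25195948  0.00592375  1.79628124]
file [
[... 215 characters left out ...]
 0.193]
round_file [272. 441.] 0.51 [0.633 0.388]
rack [260. 453.] 0.58 [0.574 0.422]
mat [247. 319.] 0.87 [0.606 0.057]
mat [275. 200.] 0.68 [ 0.772 -0.224]
jig [239. 194.] 0.75 [ 0.65  -0.304]
jig [159. 228.] 0.7 [ 0.232 -0.377]
jig [242. 435.] 0.56 [0.511 0.375]
plate [221. 184.] 0.64 [ 0.663 -0.308]
glue [211. 276.] 0.62 [ 0.48 -0.11]
tape_roll [306. 385.] 0.67 [0.765 0.259]
hinge_box [306. 315.] 0.91 [0.802 0.094]
screwdriver [254. 251.] 0.62 [ 0.673 -0.121]
tape_measure [188. 262.] 0.55 [ 0.374 -0.194]
tape_measure [238. 196.] 0.45 [ 0.645 -0.299]
runner [278. 199.] 0.94 [ 0.784 -0.22 ]
['IKError', 'boxes_of', 'grip_point_offset', 'hand_in', 'observe', 'place_of', 'read_camera']
0.0188
```

View pics/top0.png

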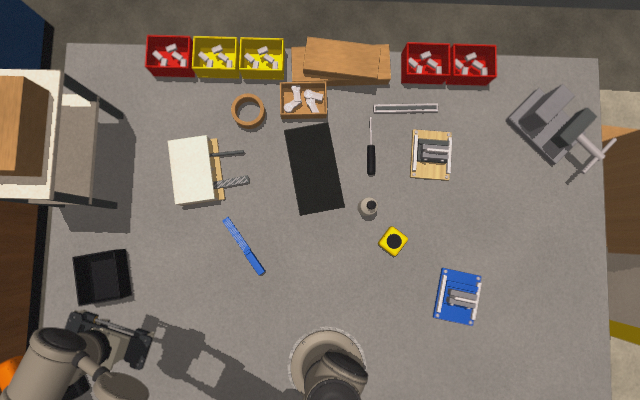

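View pics/scene0.png

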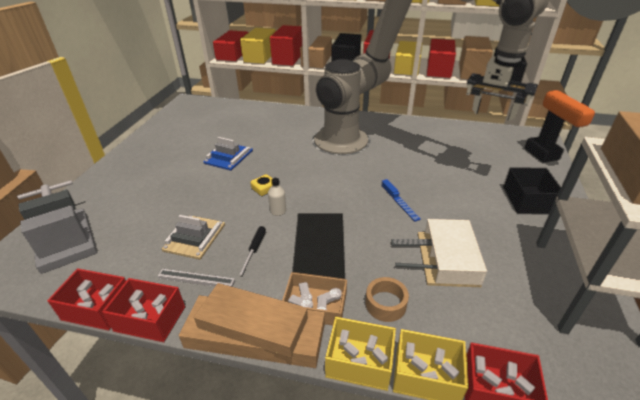

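The top view shows the white rack at pixel row 170, col 195, with two blades sticking out. The one at (182,233) is broad and the one at (153,230) is thin. Three things could pass for the file: the broad rack blade (182,233), the thin rack blade (153,230) and the blue file (246,243). By the description I choose (182,233), and I'll check it in a close crop. The plywood jig is at (155,431); the blue one at (296,457) is a decoy.

Run:
```python
import cv2,numpy as np
a=cv2.imread("pics/top0.png"); b=cv2.imread("pics/scene0.png")
f=lambda m,s:cv2.resize(m,None,fx=s,fy=s,interpolation=cv2.INTER_CUBIC)
A=f(a[125:215,160:260],4); B=f(b[215:295,380:480],4); C=f(a[120:190,395:495],4)
D=f(b[205:275,150:250],4)
cv2.imwrite("pics/crop1.png",np.vstack([np.hstack([A[:320],B]),np.hstack([C,D])]))
```

```text
(no output)
```

View pics/crop1.png

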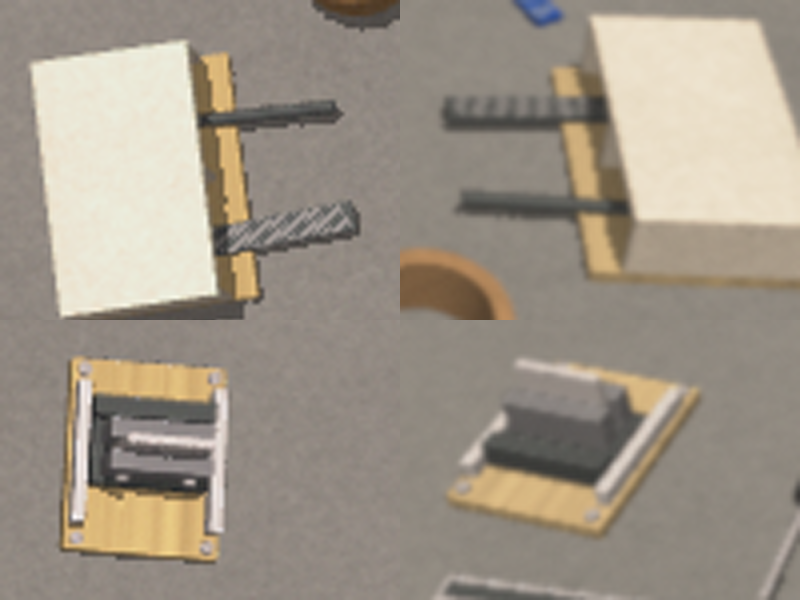

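The crop confirms it: the flat, toothed 22 mm blade is the lower one, with its tip at about (180,249), and the thin round one is above it. The plywood jig has its dark stop bar on the +x side. Next I turn these pixels into positions.

Run:
```python
from h import *
c=read_camera("top"); s=read_camera("scene")
p=lambda n,L,z,cam=c:print(n,[np.round(at(cam,r,q,z)[:2],4).tolist() for r,q in L])
p("jig TL TR BL BR",[(129.3,413.8),(132.5,451),(177,411),(180,449)],.012)
p("mat",[(131,285),(124,329),(206,344),(214,301)],.003)
A=lambda x,y:(125+y/4,160+x/4)
p("blade tip corners, root corners z16",[A(355,203),A(358,234),A(218,232),A(222,254)],.016)
p("round tip, root",[A(335,107),A(205,119)],.015)
p("rack roof corners",[A(32,64),A(187,41),A(217,293),A(60,316)],.06)
C=lambda x,y:(120+(y-320)/4,395+x/4)
p("plate top ends",[C(115,440),C(215,440)],.078)
p("stop top z34",[C(95,398),C(215,398)],.034)
S=lambda x,y:(215+y/4,380+(x-400)/4)
p("scene blade tip far/near z16",[S(447,96),S(445,123)],.013,s)
D=lambda x,y:(205+(y-320)/4,150+(x-400)/4)
p("scene plate top ends",[D(520,362),D(605,378)],.078,s)
p("scene jig corners",[D(700,388),D(605,532),D(450,498)],.012,s)
for cam,n in((c,"top"),(s,"scene")):
  for k in("plate","jig"):
    z=.078 if k=="plate" else 0
    read_camera(n)
    print(n,k,[(np.round(at(cam,*d["at"],z)[:2],4).tolist(),round(d["conf"],2)) for d in place_of(n,k)[:2]])
# test hypothesis overlay: jig model with forward +x
```

```text
jig TL TR BL BR [[0.7187, -0.2548], [0.712, -0.3702], [0.5699, -0.2464], [0.5638, -0.3629]]
mat [[0.7044, 0.1427], [0.7304, 0.0069], [0.4765, -0.0442], [0.4487, 0.0862]]
blade tip corners, root corners z16 [[0.5598, 0.2475], [0.5362, 0.2443], [0.5349, 0.3502], [0.5183, 0.3464]]
round tip, root [[0.6334, 0.2658], [0.6214, 0.3644]]
rack roof corners [[0.6506, 0.4833], [0.6709, 0.3701], [0.485, 0.3392], [0.4652, 0.4523]]
plate top ends [[0.6405, -0.2666], [0.6426, -0.3397]]
stop top z34 [[0.6818, -0.2641], [0.6844, -0.3553]]
scene blade tip far/near z16 [[0.5411, 0.2529], [0.5684, 0.2541]]
scene plate top ends [[0.644, -0.3314], [0.6468, -0.2658]]
scene jig corners [[0.575, -0.2384], [0.7256, -0.2411], [0.7193, -0.3602]]
top plate [([0.2115, -0.3881], 0.58), ([0.5737, 0.057], 0.39)]
top jig [([0.2231, -0.3915], 0.92), ([0.6398, -0.3041], 0.66)]
scene plate [([0.2026, -0.3998], 0.53), ([0.6377, -0.3128], 0.45)]
scene jig [([0.2317, -0.38], 0.9), ([0.6476, -0.3023], 0.75)]
```

The jig centre is at about (0.643,-0.305) with forward along +x, yaw about -2.5°. The file tip is at about (0.551,0.249) with direction about -79.5°. I move above the blade.

```bash
python3 -m inch '[[[-43,-7.6,0,0],[-43,-7.6,0,0],[-43,-7.6,0,0],[-43,-7.6,0,0],[-43,-7.6,0,0],[-43,-7.6,0,0],[-43,-7.6,0,0],[-43,-7.6,0,0],[-43,-7.6,0,0],[-46,-8,0,0]]]' -0.1 60; python3 -m inch '[[[0,0,10,0.185],[0,0,10,0.185],[0,0,10,0.185],[0,0,10,0.185],[0,0,10,0.185],[0,0,10,0.185],[0,0,0,0],[0,0,0,0]]]'
```

```text
time: 3.35
tool_pos: [0.5406, 0.3121, 0.1973]
tool_rot: [3.141, -0.0, 2.864]
contact_force: [0.8, 0.6, 0.6]
opening: 0.0502
time: 4.35
tool_pos: [0.5396, 0.3128, 0.1376]
tool_rot: [3.141, -0.0, 1.757]
contact_force: [-0.1, 0.1, 0.3]
opening: 0.0504
```

Run:
```python
from h import *
o=observe(); u=np.array([.182,-.983]); v=np.array([.983,.182]); g=np.array([.5395,.3125])
out=[]
for n,r0,c0 in(("scene",190,370),("top",130,190)):
    c=read_camera(n); im=cv2.resize(c["img"][r0:r0+110,c0:c0+100],None,fx=4,fy=4,interpolation=cv2.INTER_CUBIC)
    for s in(-1,1):
      P=[np.array([*(g+u*d+v*s*.011),.016]) for d in(-.02,.064)]
      q=[((proj(c,p)[::-1]-[c0,r0])*4+1.5).astype(int).tolist() for p in P]
      cv2.line(im,q[0],q[1],(0,0,255),1)
    out.append(im)
cv2.imwrite("pics/above.png",np.hstack(out))
```

```text
(no output)
```

View pics/above.png

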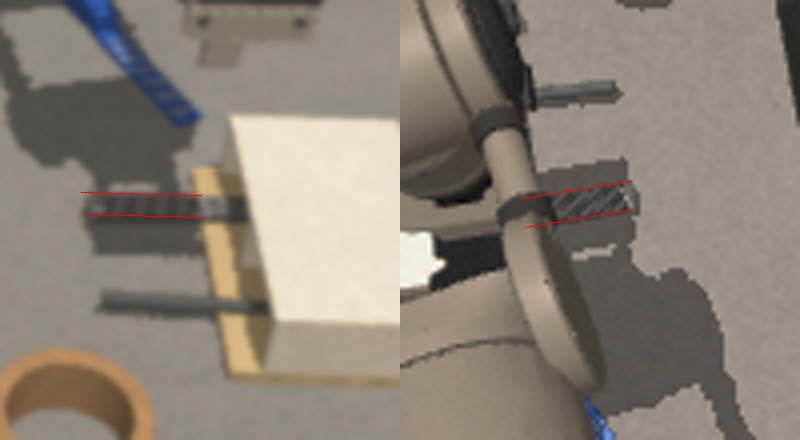

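The overlay fits the blade within about 2 mm in both views, with the round file and the blue file clear. I descend and grip.

```bash
python3 -m inch '[[[0,0,22,0],[0,0,22,0],[0,0,22,0],[0,0,22,0],[0,0,20,0],[0,0,12,0],[0,0,6,0],[0,0,0,0],[0,0,0,0]]]'; python3 -m inch '[[[0,0,0,0],[0,0,0,0],[0,0,0,0],[0,0,0,0],[0,0,0,0],[0,0,0,0]]]' 1 60
```

```text
time: 5.58
tool_pos: [0.54, 0.3129, 0.012]
tool_rot: [3.14, -0.0, 1.754]
contact_force: [0.3, 0.5, -0.2]
opening: 0.0506
time: 6.32
tool_pos: [0.5394, 0.3127, 0.0112]
tool_rot: [3.142, -0.0, 1.754]
contact_force: [-0.1, -0.3, -1.3]
opening: 0.0006
```

The fingers shut to 0.6 mm, so they hold nothing. I look.

Run:
```python
from h import *
c=read_camera("scene"); s=c["img"][185:285,370:470]; t=read_camera("top")["img"][130:230,190:290]
cv2.imwrite("pics/miss.png",np.hstack([cv2.resize(m,(400,400),interpolation=cv2.INTER_CUBIC) for m in(s,t)]))
print(observe()["contact_force"], proj(c,[.5394,.3127,.011]))
```

```text
[-0.46760407 -1.42219555 -0.52156533] [242.32849345 413.14566787]
```

View pics/miss.png

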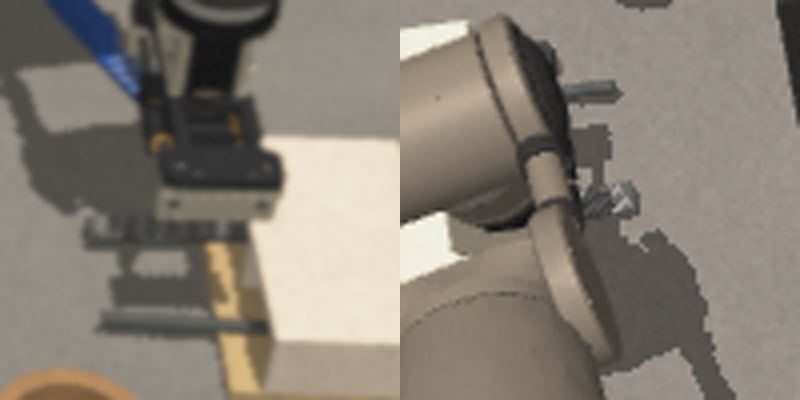

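The fingers ended up above the blade. With only 5 mm of overlap the tips slid off its top edges. I lift, open, and go deeper.

```bash
python3 -m inch '[[[0,0,-10,0],[0,0,-15,0],[0,0,0,0],[0,0,0,0]]]' - 60;  python3 -m inch '[[[0,0,0,0],[0,0,0,0],[0,0,0,0],[0,0,0,0]]]' -0.1
python3 - <<'E'
from h import *
u=np.array([.182,-.983]); v=np.array([.983,.182]); g=np.array([.5395,.3125]); out=[]
for n,r0,c0 in(("scene",190,370),("top",130,190)):
    c=read_camera(n); im=cv2.resize(c["img"][r0:r0+100,c0:c0+100],None,fx=4,fy=4,interpolation=cv2.INTER_CUBIC)
    for s in(-1,1):
      q=[((proj(c,[*(g+u*d+v*s*.011),.016])[::-1]-[c0,r0])*4+1.5).astype(int).tolist() for d in(-.02,.064)]
      cv2.line(im,q[0],q[1],(0,0,255),1)
    out.append(im)
cv2.imwrite("pics/again.png",np.hstack(out))
E
```

```text
time: 6.92
tool_pos: [0.5394, 0.3127, 0.0365]
tool_rot: [3.141, -0.0, 1.754]
contact_force: [0.0, 0.7, 0.6]
opening: 0.0008
time: 7.42
tool_pos: [0.5394, 0.3127, 0.0361]
tool_rot: [-3.141, -0.0, 1.754]
contact_force: [-0.3, -0.9, 0.5]
opening: 0.0358
```

View pics/again.png

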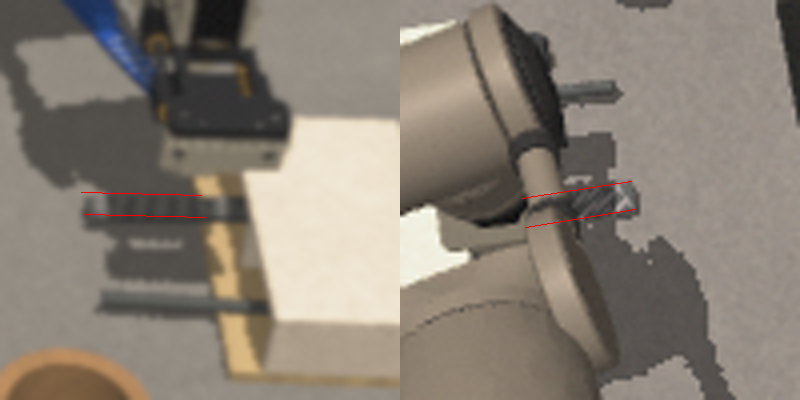

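The blade is back level, within about 2 mm of the model. I go down to TCP z of about 5.5 mm, 3 mm toward the tip.

```bash
python3 -m inch '[[[-3,1.5,0,0],[0,0,10,0],[0,0,10,0],[0,0,7,0],[0,0,4,0],[0,0,0,0],[0,0,0,0]]]' -0.1;  python3 -m inch '[[[0,0,0,0],[0,0,0,0],[0,0,0,0],[0,0,0,0],[0,0,0,0],[0,0,0,0]]]' 1 60
```

```text
time: 8.4
tool_pos: [0.5416, 0.3101, 0.0055]
tool_rot: [3.141, -0.0, 1.754]
contact_force: [-0.2, -0.2, 0.2]
opening: 0.0506
time: 9.15
tool_pos: [0.5414, 0.31, 0.0053]
tool_rot: [3.142, -0.0, 1.754]
contact_force: [0.1, 0.5, 0.4]
opening: 0.0007
```

Run:
```python
from h import *
s=read_camera("scene"); t=read_camera("top"); print(observe()["opening"],observe()["contact_force"])
for n,c in(("scene",s),("top",t)):
  for k in("file","file_tip"): print(n,k,[(np.round(d["at"]).tolist(),np.round(at(c,*d["at"],.01)[:2],3).tolist(),round(d["conf"],2)) for d in place_of(n,k)[:4]])
for p in([.5414,.31,.0053],[.5414,.31,.07],[.636,.328,.075]): print(proj(s,p),proj(t,p))
cv2.imwrite("pics/m2.png",np.hstack([cv2.resize(s["img"][200:270,380:450],(400,400),interpolation=cv2.INTER_CUBIC),cv2.resize(t["img"][145:215,205:275],(400,400),interpolation=cv2.INTER_CUBIC)]))
```

```text
8.44008501576841e-05 [-0.48815652  0.40389667  0.61613923]
scene file [([242.0, 436.0], [0.523, 0.376], 0.68), ([200.0, 391.0], [0.362, 0.232], 0.67), ([278.0, 199.0], [0.791, -0.215], 0.42)]
scene file_tip [([243.0, 391.0], [0.554, 0.251], 0.45)]
top file [([250.0, 245.0], [0.337, 0.25], 0.63)]
top file_tip []
[244.12360847 411.86112417] [181.67190319 228.51432691]
[227.06610589 415.00354027] [178.82570225 224.48572437]
[251.33207373 420.57620537] [146.17643451 219.43213997]
```

View pics/m2.png

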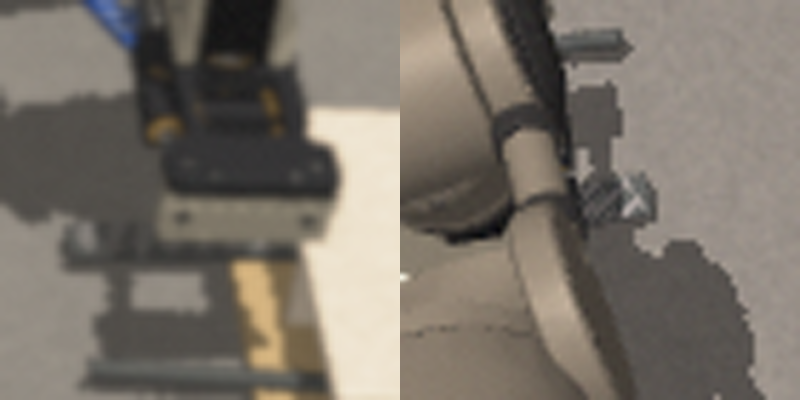

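The gripper body hides the fingers, yet a shut finger should show in front of the blade. I check where the gripper really is against its projected model.

Run:
```python
from h import *
s=read_camera("scene"); t=read_camera("top"); o=observe(); T=o["tool_pos"]; M=R.from_euler("xyz",o["tool_rot"]).as_matrix(); print(T,o["qpos"])
im=[]
for c,r0,c0 in((s,170,360),(t,120,170)):
    k=4; m=cv2.resize(c["img"][r0:r0+110,c0:c0+100],None,fx=k,fy=k,interpolation=cv2.INTER_CUBIC)
    def box(x,y,z,col):
        P=[T+M@np.array([a,b,d]) for d in z for a,b in((x[0],y[0]),(x[1],y[0]),(x[1],y[1]),(x[0],y[1]))]
        q=[tuple(((proj(c,p)[::-1]-[c0,r0])*k+1.5).astype(int).tolist()) for p in P]
        for i in range(4):
            for a,b in((i,(i+1)%4),(i+4,(i+1)%4+4),(i,i+4)): cv2.line(m,q[a],q[b],col,1)
    box((-.0375,.0375),(-.095,.095),(-.066,-.12),(0,255,0))
    box((-.0095,.0095),(-.019,.019),(0,-.066),(0,0,255))
    im.append(m)
cv2.imwrite("pics/model.png",np.hstack(im))
```

```text
[0.54145529 0.3100162  0.00525942] [3.97214692e-01 7.14846068e-01 1.45463578e+00 5.65871881e-05
 9.71993591e-01 2.14202839e-01]
```

View pics/model.png

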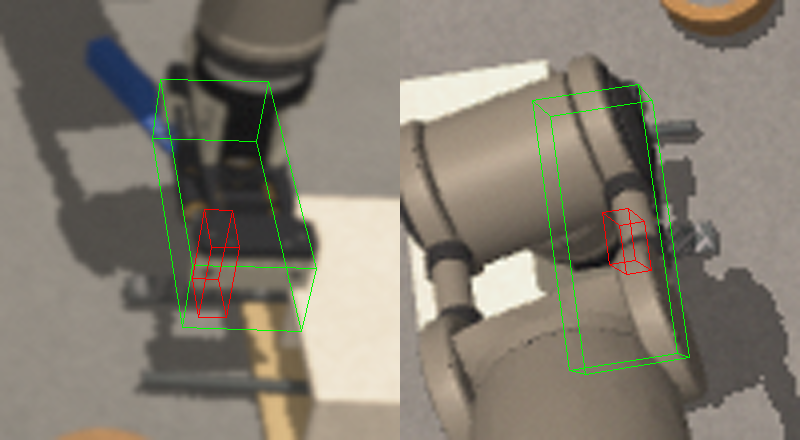

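The body shows about 7 px higher than the reported pose predicts. I probe physically, lowering the shut fingers a little and watching the force.

```bash
for i in 1; do python3 -m inch '[[[0,0,2,0],[0,0,0,0]]]'; python3 -m inch '[[[0,0,2,0],[0,0,0,0]]]'; python3 -m inch '[[[0,0,2,0],[0,0,0,0]]]'; done
```

```text
time: 9.8
tool_pos: [0.5413, 0.31, 0.003]
tool_rot: [-3.141, 0.0, 1.754]
contact_force: [-0.9, -0.1, -0.8]
opening: 0.0006
time: 10.05
tool_pos: [0.5413, 0.3099, 0.001]
tool_rot: [-3.141, 0.0, 1.754]
contact_force: [-0.6, 0.2, 0.9]
opening: 0.0003
time: 10.3
tool_pos: [0.5413, 0.31, -0.001]
tool_rot: [-3.141, 0.0, 1.754]
contact_force: [-0.1, -0.2, -0.8]
opening: -0.0
```

Nothing is touched at a reported z of -1 mm, so the reported height reads too low by a margin. I open and probe down beside the blade to find the table.

```bash
python3 -m inch '[[[0,0,-4,0],[0,0,0,0],[0,0,0,0],[0,0,0,0],[0,0,4,0],[0,0,0,0]]]' -0.1; python3 -m inch '[[[0,0,3,0],[0,0,0,0]]]'; python3 -m inch '[[[0,0,3,0],[0,0,0,0]]]'; python3 -m inch '[[[0,0,3,0],[0,0,0,0]]]'
```

```text
time: 11.05
tool_pos: [0.5411, 0.3098, -0.0013]
tool_rot: [-3.141, 0.0, 1.754]
contact_force: [-0.2, -0.4, 0.4]
opening: 0.0502
time: 11.3
tool_pos: [0.5413, 0.3099, -0.0041]
tool_rot: [-3.141, 0.0, 1.754]
contact_force: [-0.6, -0.4, 0.1]
opening: 0.0503
time: 11.55
tool_pos: [0.5412, 0.3099, -0.0071]
tool_rot: [-3.141, 0.0, 1.754]
contact_force: [0.1, 0.4, -0.4]
opening: 0.0505
time: 11.8
tool_pos: [0.5412, 0.31, -0.0101]
tool_rot: [-3.141, 0.0, 1.754]
contact_force: [-0.7, -0.5, 0.0]
opening: 0.0506
```

```bash
python3 -m inch '[[[0,0,2,0],[0,0,0,0]]]'|grep -E "pos|force"; python3 -m inch '[[[0,0,2,0],[0,0,0,0]]]'|grep -E "pos|force"; python3 -m inch '[[[0,0,1.5,0],[0,0,0,0]]]'|grep -E "pos|force"
```

```text
tool_pos: [0.5413, 0.31, -0.0119]
contact_force: [-0.4, -0.2, -0.0]
tool_pos: [0.5413, 0.31, -0.014]
contact_force: [-0.0, 0.4, 0.4]
tool_pos: [0.5413, 0.31, -0.0154]
contact_force: [-0.4, 0.6, 0.5]
```

```bash
for i in 1; do python3 -m inch '[[[0,0,1.5,0],[0,0,0,0]]]'|grep -E "pos|force"; python3 -m inch '[[[0,0,1.5,0],[0,0,0,0]]]'|grep -E "pos|force"; python3 -m inch '[[[0,0,1.5,0],[0,0,0,0]]]'|grep -E "pos|force"; done
```

```text
tool_pos: [0.5414, 0.31, -0.0169]
contact_force: [0.3, -0.7, 0.9]
tool_pos: [0.5413, 0.31, -0.0184]
contact_force: [0.6, 0.1, 0.1]
tool_pos: [0.5413, 0.31, -0.0199]
contact_force: [0.5, -0.3, -0.4]
```

```bash
python3 -m inch '[[[0,0,0,0],[0,0,0,0],[0,0,0,0],[0,0,0,0],[0,0,0,0]]]' 1 20
```

```text
time: 13.92
tool_pos: [0.5414, 0.31, -0.0197]
tool_rot: [3.142, -0.0, 1.754]
contact_force: [0.3, 0.1, 0.3]
opening: 0.0216
```

It holds at 21.6 mm, the blade's width. I tighten and draw the file out by 112 mm, then lift.

```bash
python3 -m inch '[[[0,0,0,0],[-14,0,0,0],[-16,0,0,0],[-16,0,0,0],[-16,0,0,0],[-16,0,0,0],[-16,0,0,0],[-18,0,0,0],[0,0,0,0]]]' 1 60; python3 -m inch '[[[0,0,-12,0],[0,0,-22,0],[0,0,-25,0],[0,0,-25,0],[0,0,-16,0],[0,0,0,0]]]'
```

```text
time: 15.05
tool_pos: [0.5622, 0.1983, -0.0198]
tool_rot: [-3.141, 0.0, 1.752]
contact_force: [0.1, 0.2, -1.0]
opening: 0.0206
time: 15.8
tool_pos: [0.5625, 0.2005, 0.0816]
tool_rot: [3.139, -0.0, 1.754]
contact_force: [0.4, -0.6, -2.0]
opening: 0.021
```

Run:
```python
from h import *
s=read_camera("scene"); t=read_camera("top"); o=observe(); T=o["tool_pos"];print(T,o["tool_rot"],o["contact_force"],o["opening"])
for n,c in(("scene",s),("top",t)):
  print(proj(c,T))
  for k in("file","file_tip","file_butt"): print(n,k,[(np.round(d["at"]).tolist(),np.round(at(c,*d["at"],.09)[:2],3).tolist(),round(d["conf"],2)) for d in place_of(n,k)[:4]])
a=proj(s,T).astype(int); b=proj(t,T).astype(int)
f=lambda m,q:cv2.resize(m[q[0]-60:q[0]+50,q[1]-50:q[1]+50],None,fx=4,fy=4,interpolation=cv2.INTER_CUBIC)
cv2.imwrite("pics/lift.png",np.hstack([f(s["img"],a),f(t["img"],b)]))
```

```text
[0.561266   0.1999965  0.07962202] [-3.14057183e+00 -2.94114681e-05  1.75414991e+00] [ 0.02742228  0.38637818 -1.94507596] 0.021085927837576478
[223.30656474 373.86421673]
scene file [([217.0, 399.0], [0.532, 0.264], 0.89), ([201.0, 395.0], [0.466, 0.246], 0.64), ([306.0, 317.0], [0.865, 0.115], 0.57)]
scene file_tip [([214.0, 352.0], [0.549, 0.138], 0.6), ([225.0, 416.0], [0.555, 0.312], 0.59)]
scene file_butt [([215.0, 427.0], [0.508, 0.337], 0.64)]
[172.55377783 262.36242459]
top file [([174.0, 240.0], [0.552, 0.261], 0.6)]
top file_tip [([165.0, 283.0], [0.583, 0.14], 0.5)]
top file_butt [([182.0, 210.0], [0.529, 0.346], 0.67)]
```

View pics/lift.png

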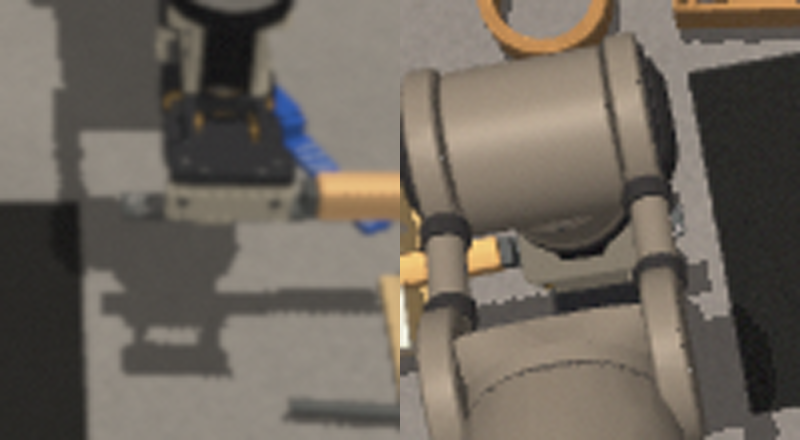

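The file is in the jaws, lifted and level, with the wooden handle trailing toward the rack and about 2 N of weight. I triangulate its pose relative to the tool.

```bash
cat >> h.py <<'E'
def tri(c1,p1,c2,p2):
    r=[ray(c1,*p1),ray(c2,*p2)]; e=[np.array(c1["eye"]),np.array(c2["eye"])]
    A=np.stack([r[0],-r[1]],1); k=np.linalg.lstsq(A,e[1]-e[0],rcond=None)[0]
    a=e[0]+r[0]*k[0]; b=e[1]+r[1]*k[1]; return (a+b)/2,np.linalg.norm(a-b)
E
python3 - <<'E'
from h import *
s=read_camera("scene"); S={k:place_of("scene",k)[:3] for k in("file","file_tip","file_butt","rack","tape_roll")}
t=read_camera("top"); T={k:place_of("top",k)[:3] for k in S}
for k in S:
  for a in S[k]:
    for b in T[k]:
      p,e=tri(s,a["at"],t,b["at"])
      if e<.02: print(k,np.round(p,4),round(e,4),round(a["conf"],2),round(b["conf"],2))
# handle end/edge hand points: handle-blade seam top corner
print(observe()["tool_pos"])
E
```

```text
file [0.5415 0.2609 0.101 ] 0.0079 0.9 0.63
file [0.5356 0.2437 0.1518] 0.0106 0.75 0.63
file_tip [0.581  0.1388 0.1162] 0.009 0.79 0.51
file_butt [0.5321 0.3319 0.1146] 0.0014 0.58 0.78
rack [ 0.5689  0.4171 -0.0086] 0.003 0.65 0.75
[0.56181285 0.19990627 0.08024998]
```

Both views put the underside near z of about 0.11, so the file's underside is about 30 mm above the reported TCP z. I carry it over the mat, turn it to the stroke direction and lower.

```bash
python3 -m inch '[[[-30,7,0,0],[-35,8,0,0],[-35,8,0,0],[-35,8,0,0],[-28,6,0,0],[0,0,0,-0.08],[0,0,3,-0.16],[0,0,7,-0.168],[0,0,7,-0.168],[0,0,7,-0.168]]]'; python3 -m inch '[[[0,0,7,-0.168],[0,0,7,-0.168],[0,0,7,-0.16],[0,0,10,-0.1],[0,0,15,0],[0,0,15,0],[0,0,10,0],[0,0,0,0],[0,0,0,0]]]'
```

```text
time: 18.05
tool_pos: [0.6279, 0.0463, 0.056]
tool_rot: [3.141, 0.0, 2.503]
contact_force: [0.2, 0.4, -2.2]
opening: 0.021
time: 19.18
tool_pos: [0.6282, 0.0463, -0.0145]
tool_rot: [3.142, 0.001, 3.094]
contact_force: [-0.4, 0.5, -2.0]
opening: 0.0207
```

```bash
python3 -m inch '[[[0,0,4,0],[0,0,3,0],[0,0,2,0],[0,0,0,0]]]' |grep -E "pos|force"; python3 -m inch '[[[0,0,1.5,0],[0,0,0,0]]]' |grep -E "pos|force";python3 -m inch '[[[0,0,1.5,0],[0,0,0,0]]]' |grep -E "pos|force"
```

```text
tool_pos: [0.6277, 0.0464, -0.024]
contact_force: [-0.1, 0.2, -2.4]
tool_pos: [0.6279, 0.0463, -0.0253]
contact_force: [0.6, -0.5, -1.5]
tool_pos: [0.628, 0.0463, -0.0262]
contact_force: [-2.1, -0.4, 3.4]
```

Contact registers at a reported z of -26 mm, as expected. I release, rise and look.

```bash
python3 -m inch '[[[0,0,0,0],[0,0,0,0],[0,0,0,0],[0,0,-10,0],[0,0,-30,0],[40,0,-30,0],[48,0,-20,0],[0,0,0,0]]]' -0.1
python3 - <<'E'
from h import *
s=read_camera("scene"); S={k:place_of("scene",k)[:3] for k in("file","file_tip","file_butt")}
t=read_camera("top"); T={k:place_of("top",k)[:3] for k in S}
for k in S:
  for c,D,n in((s,S,"s"),(t,T,"t")): print(n,k,[(np.round(at(c,*d["at"],.003)[:2],4).tolist(),round(d["conf"],2)) for d in D[k]])
print(observe()["tool_pos"],observe()["contact_force"])
a=[int(v) for v in proj(s,[.59,.05,.003])]; b=[int(v) for v in proj(t,[.59,.05,.003])]; print(a,b)
f=lambda m,q:cv2.resize(m[q[0]-55:q[0]+55,q[1]-50:q[1]+50],None,fx=4,fy=4,interpolation=cv2.INTER_CUBIC)
cv2.imwrite("pics/mat1.png",np.hstack([f(s["img"],a),f(t["img"],b)]))
E
```

```text
time: 21.18
tool_pos: [0.5375, 0.0509, 0.0648]
tool_rot: [3.141, -0.001, 3.094]
contact_force: [0.8, -0.5, 0.3]
opening: 0.0506
s file [([0.5652, 0.0498], 0.83), ([0.5552, -0.3743], 0.6), ([0.3482, 0.2449], 0.56)]
t file [([0.3348, 0.2424], 0.59)]
s file_tip [([0.6935, 0.0476], 0.98), ([0.4497, 0.324], 0.95)]
t file_tip [([0.4344, 0.3173], 0.8), ([0.6923, 0.0433], 0.51)]
s file_butt [([0.4845, 0.0419], 0.94), ([0.2823, 0.2031], 0.63)]
t file_butt [([0.2684, 0.1997], 0.67), ([0.4842, 0.0435], 0.55)]
[0.54031772 0.05046471 0.06255973] [-0.27077911 -0.16582199 -0.22131231]
[242, 317] [168, 314]
```

View pics/mat1.png

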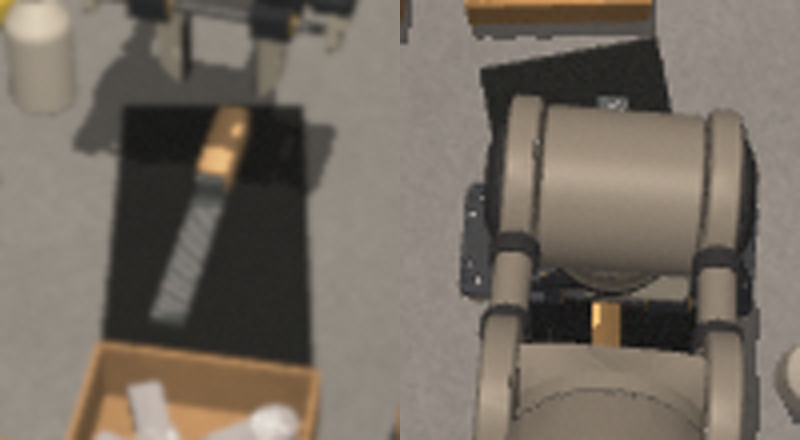

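The file lies flat on the mat with its tip near (0.693,0.045), its butt near (0.484,0.043) and the tip toward +x. The fingers are above the handle, about 30 mm behind the origin. I grip the handle.

```bash
python3 -m inch '[[[0,0,20,0],[0,0,20,0],[0,0,20,0],[0,0,15,0],[0,0,9,0],[0,0,0,0],[0,0,0,0]]]'|grep -E "pos|force"; python3 -m inch '[[[0,0,0,0],[0,0,0,0],[0,0,0,0],[0,0,0,0],[0,0,0,0]]]' 1 60; python3 -m inch '[[[0,0,-15,0],[0,0,-30,0],[0,0,-45,0],[0,0,-50,0],[0,0,-15,0],[0,0,0,0],[0,0,0,0]]]'
```

```text
tool_pos: [0.5405, 0.0505, -0.0203]
contact_force: [0.2, -1.0, 0.8]
time: 23.08
tool_pos: [0.5401, 0.0504, -0.0206]
tool_rot: [-3.142, 0.0, 3.094]
contact_force: [-1.0, -0.2, 2.7]
opening: 0.0218
time: 23.95
tool_pos: [0.5386, 0.0506, 0.1323]
tool_rot: [3.141, -0.004, 3.094]
contact_force: [0.1, 0.2, -2.0]
opening: 0.0215
```

```bash
python3 -m inch '[[[1,-30,0,0],[1.3,-45,0,0],[1.3,-45,0,0],[1.3,-45,0,0],[1.3,-45,0,0],[1.3,-45,0,0],[1.3,-45,0,0],[2,-48,0,0],[0,0,20,0],[0,0,26,0]]]'; python3 -m inch '[[[0,0,0,0],[0,0,0,0]]]'
python3 - <<'E'
from h import *
ks=("file","file_tip","plate","jig")
s=read_camera("scene"); S={k:place_of("scene",k)[:3] for k in ks}
t=read_camera("top"); T={k:place_of("top",k)[:3] for k in ks}
o=observe(); P=o["tool_pos"]; print(P)
for k in ks:
  for a in S[k]:
    for b in T[k]:
      p,e=tri(s,a["at"],t,b["at"])
      if e<.02: print(k,np.round(p,4),round(e,4),round(a["conf"],2),round(b["conf"],2))
f=np.array([np.cos(-.047),np.sin(-.047),0]); z=np.array([0,0,P[2]+.0236]); b0=np.array([P[0],P[1],0])+z
im=[]
for c in(s,t):
    q=proj(c,[.62,-.30,.09]).astype(int)-[45,50]; m=cv2.resize(c["img"][q[0]:q[0]+100,q[1]:q[1]+100],None,fx=4,fy=4,interpolation=cv2.INTER_CUBIC)
    L=lambda A,B,col:cv2.line(m,*[tuple(((proj(c,x)[::-1]-q[::-1])*4+1.5).astype(int).tolist()) for x in(A,B)],col,1)
    n=np.array([.047,1,0])
    for w in(-.011,.011): L(b0+f*.029+n*w,b0+f*.149+n*w,(0,0,255))
    for X in(-.003,.003): L(np.array([.643,-.303,.078])+f*X-n*.032,np.array([.643,-.303,.078])+f*X+n*.032,(0,255,0))
    im.append(m)
cv2.imwrite("pics/jig1.png",np.hstack(im))
E
```

```text
time: 25.2
tool_pos: [0.5116, -0.2969, 0.0857]
tool_rot: [3.14, -0.002, 3.092]
contact_force: [-0.3, -0.5, -2.2]
opening: 0.0214
time: 25.45
tool_pos: [0.5126, -0.2964, 0.088]
tool_rot: [3.141, -0.001, 3.094]
contact_force: [0.5, -0.4, -2.2]
opening: 0.0214
[ 0.51263301 -0.29656932  0.08843619]
file [ 0.5335 -0.2952  0.1103] 0.0009 0.93 0.62
file [ 0.3364  0.2447 -0.0015] 0.016 0.82 0.92
file_tip [ 0.6591 -0.3049  0.1058] 0.0026 0.84 0.74
file_tip [ 0.4241  0.3171 -0.0099] 0.0065 0.74 0.8
plate [ 0.6321 -0.315   0.0703] 0.0028 0.43 0.46
jig [ 0.6485 -0.3098 -0.004 ] 0.0098 0.84 0.96
```

View pics/jig1.png

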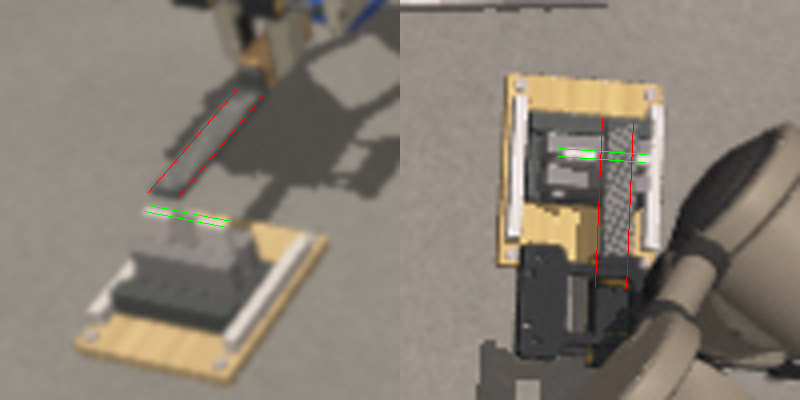

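The blade model (red) and plate edge (green) fit in both views, and the file is over the plate with the edge about 100 mm ahead of its origin. I lower onto the edge and watch the force.

```bash
python3 -m inch '[[[0,0,14,0],[0,0,12,0],[0,0,3,0],[0,0,0,0]]]'|grep -E "pos|force"; python3 -m inch '[[[0,0,1.5,0],[0,0,0,0]]]'|grep -E "pos|force"; python3 -m inch '[[[0,0,1.5,0],[0,0,0,0]]]'|grep -E "pos|rot|force"; python3 -m inch '[[[0,0,1.5,0],[0,0,0,0]]]'|grep -E "pos|rot|force"
```

```text
tool_pos: [0.5124, -0.2964, 0.0587]
contact_force: [0.4, -1.2, -1.7]
tool_pos: [0.5126, -0.2966, 0.0579]
contact_force: [-0.5, 0.2, -1.9]
tool_pos: [0.5125, -0.2965, 0.0562]
tool_rot: [3.141, -0.0, 3.094]
contact_force: [-0.5, -0.2, -1.4]
tool_pos: [0.5126, -0.2966, 0.0546]
tool_rot: [3.141, 0.0, 3.094]
contact_force: [-0.3, -0.2, -1.5]
```

```bash
python3 -m inch '[[[0,0,1.2,0],[0,0,0,0]]]'|grep -E "pos|force"; python3 -m inch '[[[0,0,1.2,0],[0,0,0,0]]]'|grep -E "pos|rot|force"; python3 -c "
from cell import *
o=observe();print(o['torque'],o['contact_force'])"
```

```text
tool_pos: [0.5126, -0.2966, 0.0536]
contact_force: [-0.8, -0.1, -0.9]
tool_pos: [0.5127, -0.2966, 0.0524]
tool_rot: [-3.141, 0.0, 3.094]
contact_force: [-1.7, 0.4, 1.0]
[ 0.0161112  -0.12452474 -0.01260159] [-1.67180087  0.38204782  0.95730406]
```

About 3 N on the edge. I add 0.8 mm, make the first stroke and read the force at its end.

```bash
python3 -m inch '[[[0,0,0.8,0],[0,0,0,0],[-12,0,0,0],[-14,0,0,0],[-14,0,0,0]]]'|grep -E "pos|rot|force"; python3 -m inch '[[[-14,0,0,0],[-14,0,0,0],[-15,0,0,0],[0,0,0,0]]]'|grep -E "pos|rot|force"; python3 -m inch '[[[0,0,-15,0],[0,0,-15,0],[0,0,0,0]]]'|grep -E "pos|rot|force"
```

```text
tool_pos: [0.5536, -0.2985, 0.0516]
tool_rot: [-3.141, 0.0, 3.094]
contact_force: [-1.4, -0.2, 1.0]
tool_pos: [0.5971, -0.3005, 0.0515]
tool_rot: [-3.141, 0.002, 3.095]
contact_force: [0.5, -0.6, 1.5]
tool_pos: [0.5962, -0.3012, 0.0838]
tool_rot: [-3.14, 0.003, 3.094]
contact_force: [-0.7, -0.7, -1.5]
```

Stroke 1: 84 mm of travel at about 3–3.5 N, level, lifted clear. Stroke 2 next.

```bash
python3 -m inch '[[[20,0,0,0],[23,0,0,0],[23,0,0,0],[17,0,0,0],[0,0,0,0],[0,0,0,0],[0,0,14,0],[0,0,11,0],[0,0,5,0],[0,0,0,0]]]'|grep -E "time|pos|rot|force"; python3 -m inch '[[[-12,0,0,0],[-14,0,0,0],[-14,0,0,0]]]'|grep -E "pos|rot|force"; python3 -m inch '[[[-14,0,0,0],[-14,0,0,0],[-15,0,0,0],[0,0,0,0]]]'|grep -E "pos|rot|force"; python3 -m inch '[[[0,0,-15,0],[0,0,-15,0],[0,0,0,0]]]'|grep -E "time|pos|rot|force"
```

```text
time: 30.45
tool_pos: [0.5127, -0.2964, 0.0512]
tool_rot: [3.141, -0.0, 3.094]
contact_force: [-0.2, 0.9, 1.2]
tool_pos: [0.5537, -0.2988, 0.0521]
tool_rot: [-3.141, 0.001, 3.094]
contact_force: [-1.5, -0.6, 0.8]
tool_pos: [0.5972, -0.3007, 0.0519]
tool_rot: [-3.141, 0.002, 3.095]
contact_force: [0.6, 0.2, 1.1]
time: 31.7
tool_pos: [0.5962, -0.3012, 0.0838]
tool_rot: [-3.14, 0.003, 3.094]
contact_force: [0.2, -1.9, -2.9]
```

```bash
python3 -m inch '[[[20,0,0,0],[23,0,0,0],[23,0,0,0],[17,0,0,0],[0,0,0,0],[0,0,0,0],[0,0,14,0],[0,0,11,0],[0,0,5,0],[0,0,0,0]]]'|grep -E "time|pos|rot|force"; python3 -m inch '[[[-12,0,0,0],[-14,0,0,0],[-14,0,0,0]]]'|grep -E "pos|rot|force"; python3 -m inch '[[[-14,0,0,0],[-14,0,0,0],[-15,0,0,0],[0,0,0,0]]]'|grep -E "pos|rot|force"; python3 -m inch '[[[0,0,-15,0],[0,0,-20,0],[0,0,-30,0],[0,0,-16,0],[0,0,0,0]]]'|grep -E "time|pos|rot|force"
python3 - <<'E'
from h import *
ks=("file","file_tip","plate")
s=read_camera("scene"); S={k:place_of("scene",k)[:3] for k in ks}
t=read_camera("top"); T={k:place_of("top",k)[:3] for k in ks}
print(observe()["tool_pos"],observe()["contact_force"])
for k in ks:
  for a in S[k]:
    for b in T[k]:
      p,e=tri(s,a["at"],t,b["at"])
      if e<.02: print(k,np.round(p,4),round(e,4),round(a["conf"],2),round(b["conf"],2))
E
```

```text
time: 32.95
tool_pos: [0.5127, -0.2965, 0.0513]
tool_rot: [3.141, 0.0, 3.094]
contact_force: [-0.9, 0.3, 1.3]
tool_pos: [0.5537, -0.2988, 0.0521]
tool_rot: [-3.141, 0.001, 3.094]
contact_force: [-1.2, 0.4, 0.9]
tool_pos: [0.5972, -0.3007, 0.0519]
tool_rot: [-3.141, 0.002, 3.095]
contact_force: [0.8, -0.4, 2.6]
time: 34.45
tool_pos: [0.5958, -0.3009, 0.1341]
tool_rot: [-3.14, 0.002, 3.094]
contact_force: [-0.4, 0.2, -1.6]
[ 0.5951613  -0.30033353  0.13167787] [ 0.89426837 -0.46614156 -2.67519305]
file [ 0.6194 -0.2968  0.1567] 0.0043 0.85 0.63
file [ 0.3385  0.2479 -0.0122] 0.0141 0.67 0.85
file_tip [ 0.4264  0.3183 -0.0008] 0.0078 0.81 0.8
file_tip [ 0.7485 -0.2972  0.1566] 0.0075 0.66 0.69
```

Three strokes done, and the file is still level in the grip (origin and tip both at z 0.157). I carry it back to the mat.

```bash
python3 -m inch '[[[6,30,0,0],[9,45,0,0],[9,45,0,0],[9,45,0,0],[9,45,0,0],[9,45,0,0],[9,45,0,0],[11.7,48,0,0],[0,0,0,0]]]'|grep -E "time|pos"; python3 -m inch '[[[0,0,25,0],[0,0,35,0],[0,0,35,0],[0,0,30,0],[0,0,16,0],[0,0,7,0],[0,0,0,0],[0,0,0,0]]]'|grep -E "pos|force"; python3 -m inch '[[[0,0,2,0],[0,0,0,0]]]'|grep -E "pos|force"
```

```text
time: 35.98
tool_pos: [0.5395, 0.0536, 0.1325]
tool_pos: [0.5413, 0.0504, -0.0145]
contact_force: [-0.9, 0.0, -2.4]
tool_pos: [0.5406, 0.0506, -0.0172]
contact_force: [0.4, -0.6, -1.9]
```

```bash
python3 -m inch '[[[0,0,2,0],[0,0,0,0]]]'|grep -E "pos|force"; python3 -m inch '[[[0,0,1,0],[0,0,0,0]]]'|grep -E "pos|force"; python3 -m inch '[[[0,0,0.8,0],[0,0,0,0]]]'|grep -E "pos|force"
```

```text
tool_pos: [0.5403, 0.0505, -0.0196]
contact_force: [0.2, 0.2, -2.2]
tool_pos: [0.5405, 0.0505, -0.0205]
contact_force: [-0.2, -0.2, -2.0]
tool_pos: [0.5406, 0.0505, -0.0206]
contact_force: [-2.5, 0.6, 5.0]
```

It has landed. I release, rise, back off and look.

```bash
python3 -m inch '[[[0,0,0,0],[0,0,0,0],[0,0,0,0],[0,0,0,0],[0,0,-10,0],[0,0,-30,0],[0,0,-40,0],[0,0,-50,0],[40,0,-40,0]]]' -0.1; python3 -m inch '[[[40,0,0,0],[40,0,0,0],[0,0,0,0],[0,0,0,0]]]'
python3 - <<'E'
from h import *
ks=("file","file_tip","file_butt")
s=read_camera("scene"); S={k:place_of("scene",k)[:3] for k in ks}
t=read_camera("top")
for k in S: print(k,[(np.round(at(s,*d["at"],.003)[:2],4).tolist(),round(d["conf"],2)) for d in S[k]],[(np.round(at(t,*d["at"],.003)[:2],4).tolist(),round(d["conf"],2)) for d in place_of("top",k)[:3]])
print(observe()["contact_force"])
f=lambda m:cv2.resize(m,(400,500),interpolation=cv2.INTER_CUBIC)
cv2.imwrite("pics/final.png",np.hstack([f(s["img"][160:310,150:350]),f(t["img"][90:240,270:470])]))
E
```

```text
time: 39.1
tool_pos: [0.5023, 0.0521, 0.1514]
tool_rot: [3.142, 0.004, 3.093]
contact_force: [0.0, -0.1, 0.7]
opening: 0.0502
time: 39.6
tool_pos: [0.4216, 0.0562, 0.1495]
tool_rot: [3.142, 0.002, 3.094]
contact_force: [-1.1, 0.1, -1.2]
opening: 0.0503
file [([0.571, 0.0541], 0.64), ([0.3546, 0.2373], 0.57)] [([0.336, 0.2422], 0.87), ([0.5663, 0.0473], 0.75)]
file_tip [([0.6864, 0.0438], 0.95), ([0.4496, 0.3222], 0.57), ([0.3796, -0.1874], 0.52)] [([0.4269, 0.3252], 0.85), ([0.6944, 0.0467], 0.73)]
file_butt [([0.5029, 0.0538], 0.9), ([0.2689, 0.1982], 0.73), ([0.3697, -0.187], 0.39)] [([0.4918, 0.0459], 0.92), ([0.2692, 0.1913], 0.56)]
[0.21686225 0.02597143 0.1115583 ]
```

View pics/final.png

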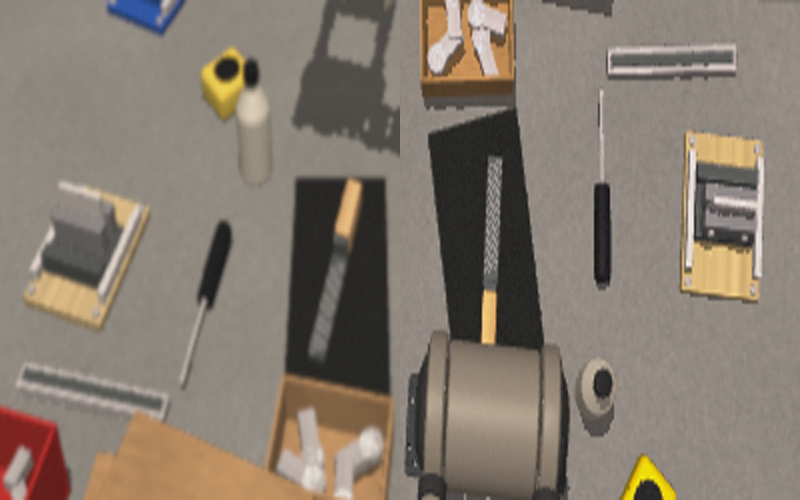

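The file lies flat and wholly on the mat, the carriage sits against the stop, the bystanders are in place and the gripper is clear. I hand in.

```bash
python3 -c "
from cell import *
print(hand_in())"
```

```text
the job is handed in; nothing more can be done
None
```

The job is handed in, at about 40 s on the robot's clock. I drew the flat file out by its blade, laid it on the mat and let go. I then took it by the handle and made three forward strokes of about 84 mm each. The edge ran from about 101 mm to 17 mm ahead of the handle joint, at roughly 3–4.5 N. The file was lifted clear after each stroke, carried back in the air, and finally laid flat on the mat again.

**Last checks:** the pictures show the file flat and wholly on the mat and the carriage at its stop. The glue bottle, screwdriver, tape measure, runner and hinge box look undisturbed. The last crops did not show the rack, the round file, the tape roll or the blue file. The gripper is clear and touching nothing.

**What went wrong or disagreed:**
- **Missed grasps:** the first two grasps closed on air above the blade. The reported tool height read more than 20 mm too low, so I found the working height by probing and by the contact forces. Without that probing the file could not have been gripped.
- **Camera estimates:** the two cameras differed by up to about 10 mm on the file's points, most at the handle end.
- **Carriage position:** I judged it only from the picture, not from a measurement.

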